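# Refill a spray flask on the sprung cradle

## Task

The spirit level has been left standing across the refill station: lift it off and set it down on the open worktop, clear of the station and without dropping it. Then pick up the aluminium spray flask, stand it upright in the station's sprung ring, and press it straight down until the ring is down at its stop, without tipping or dropping the flask or pushing the other things on the bench about. The flask fills only while it is pressed, so finish still holding it pressed fully down: do not let it come up.

Things in the scene. Friction and masses are not known exactly. Their poses are not given: they have to be found in the camera images.
- station: Refill station, fixed to the worktop: a grey square base plate 116x116x10 mm with a dark steel sleeve (outer diameter 92 mm, up to 46 mm above the worktop) and a small brass fitting sticking out 77 mm from the centre along its +x, 24 mm up. Origin on the sleeve's axis, at the worktop; z up. The worktop between it and the robot is open and bare.
- cradle (a joint): Travel of the sprung aluminium ring cradle in the station's sleeve, in m: 0 = up (its rest position), grows as it is pressed straight down, 0.016 = down at its stop. A spring pushes it up with 4 N at 0, rising evenly to 12 N at the stop; it has no catch and springs back when let go.
- cradle_rim (a point): Centre of the cradle ring's top rim; moves with the ring. At rest it is 76 mm above the worktop. The rim is 80 mm across outside; the mouth tapers from 67 mm at the rim to 53 mm bore 10 mm below it (flask: 48 mm).
- cradle_seat (a point): Centre of the flat seat inside the ring on which the flask's foot rests, 30 mm below the rim (46 mm above the worktop at rest); moves with the ring.
- flask_mid (a point): Half-way point, on the axis, of the round aluminium spray flask, 131 mm tall, about 0.2 kg, that stands loose and upright on the worktop. Foot 65.5 mm below this point, top 65.5 mm above. The body is a plain cylinder of 48 mm diameter from 16 to 90 mm above its foot, the underside rounds in to a flat foot of 34 mm; above is a black spray head of 25 to 29 mm diameter from 106 to 131 mm above the foot, flat on top. It may be gripped round the body. z is its axis, up.
- flask_foot (a point): Centre of the flask's flat foot.
- level_mid (a point): Centre of the spirit level, an aluminium bar 22 mm wide (its x), 212 mm long (its y) and 41 mm tall (its z), 0.13 kg, loose. It starts standing on its narrow edge across the ring's rim, so its underside is 76 mm above the worktop, with the middle of its length near the ring's axis.
- level: The same spirit level; origin at the centre of its underside.
- flask: The same flask; origin at the centre of its foot.
- tape_measure: Pocket tape measure, 64x75x30 mm, lying loose on the worktop; leave it alone. Origin at the centre of its underside.
- wipes: Soft pack of wipes, 136x92x40 mm, loose; leave it alone. Origin at the centre of its underside.
- roller: Seam roller with a blue handle, 40x192x31 mm, long axis y, loose; leave it alone. Origin at the centre of its underside.
Mind the look-alikes: they are no part of the job. There is more than one size of the flask; the job needs the larger.

How it is judged:
By the outcome, as a careful person would: the job done as asked, in the order asked, and still so for the second after the job is handed in, while the arm keeps its last pose, push and grip.
It also fails if it takes over 64 s, if anything falls off the work surface, if the arm or the gripper's body presses on something with over 40 N, if the wrist force passes 120 N, or if a joint passes its speed limit or range.

## Robot

A 6-joint arm with a two-finger parallel gripper is mounted at the origin on a cart in front of the work surface, level with it; the furniture and walls round the work are solid. World frame = base frame: x ahead of the robot, y to its left, z up, the work surface at z = 0. Lengths are in m, angles in rad, forces in N, time in s.
With the tool pointing down it reaches from about 0.35 to 0.975 m from the base axis. Payload 4.9 kg.
Tool frame: the origin (TCP) lies at the very end of the fingers, on their centre line; the grasp point (between the pads) lies 19 mm behind it; z points along the fingers, y is the line along which they close (so a half turn about z gives the same grasp; the last joint's range is limited). The gripper opens to 85 mm and grips with 20 to 120 N. Pads are 22 mm wide; open, the fingers measure 114 mm over their backs; the gripper's body (76 mm by 85 mm) begins 54 mm behind the grasp point. The pads swing forward as they close: fully open they stand 13 mm farther back than shut.
Start: joints at [0.986, 0.053, 1.613, -0, 1.476, -0.119], TCP at [0.281, 0.558, 0.231] pointing down, gripper open.
Joint ranges: [-3.01, 3.01], [-1.01, 2.22], [0.06, 2.58], [-1.02, 4.17], [0.09, 2.62], [-3.14, 3.14]. Speed limits (rad/s): [2.57, 2.57, 3.14, 3.14, 3.14, 3.14].

## Interface

Orientations are given as a unit quaternion [w, x, y, z].
In Python, from plant import manip, vision, order gives the robot as it stands.
- The arm moves only by the tool play_rows, never from a script. Its argument "steps" is a list that holds one entry, the list of rows, each a list of 6 numbers: the shift along the tool's x, y, z in mm, then the turn, a rotation vector about the tool's x, y, z in degrees. A call has 1 to 12 rows; each row is the pose to reach, as a shift and turn from the pose commanded when the call began, along the tool's axes at that moment; what a row does not reach only later rows make up. A row lasts 1/12 s, in which the tool goes at most 41.7 mm and 7.16 degrees, less where a joint would pass 70% of its speed; a pose out of reach is approached as far as the arm can. A call with a gripper value outside its range is refused whole. "claw" is the gripper's target within -1 to 1 (fully open at 1, half-way at 0, shut at -1), set as the call begins (left out, the last holds). The fingers move at their own pace and stop on an object; the grip force is fixed at half the most. Time passes only in rows, so rows that repeat a pose let the fingers close. It gives the time, the measured TCP pose, the force, the opening and the grip force at its end, in the units of the state.
- manip.state(): the state, without advancing time (a new reading comes with each control period).
- vision.grab_frame(name): name is "scene" or "top"; returns (picture, depth): 420x560x3 uint8, blue, green, red; 420x560 float32, m along the optical axis (not along the pixel's ray), 0 where there is no reading.
- vision.camera_info(name): a dict with "K" (3x3 intrinsics, pixels), "eye" and "orientation" of the camera in the world. Camera axes: x right, y down, z forward; pixel columns grow to the right and rows downward; lengths in m; the calibration is good to about 2 mm. A picture is of the moment at which its call begins. camera_info takes no time and is no camera call.
- order.job_done(): hands the job in; it is judged then, once.
The state is a dict: "time": time; "joint_pos": joint angles; "joint_vel": joint speeds; "joint_efforts": joint torques, N m; "tool_pos": TCP position; "tool_rot": TCP orientation; "contact_force": force on the tool from outside, world axes, zero at the start; "ft_torque": the same for the moment, N m; "gripper_width": opening from 0.0 (shut) to 1.0 (fully open); "grasp_force": force on a finger pad.
Only numpy, scipy, OpenCV 4.12 (cv2) and the standard library are available. Lean on these libraries where they do the work, as an engineer would, in place of code of your own. Each camera call takes 0.05 s, during which the arm holds its last target. There are 200 camera calls.

## Working session

There is one attempt and no reset: what is moved stays moved. The work goes in short steps, Python scripts to look and compute and a tool call to move; the robot and the scene stay as the last step left them, time stands still between calls to the robot, and variables do not carry over. Pictures are saved under pics/ and viewed, at most 10 in all, crops included, and the job is handed in when it is done.

Besides the shell and the picture viewer there is one more tool, called after "Request:" by a JSON object that holds its "api" and its "payload", one argument or row to a line. play_rows: Moves the arm, as the interface text tells. Its arguments: {"type":"object","properties":{"steps":{"type":"array"},"claw":{"type":"number"}},"required":["steps"]}

```bash
mkdir -p pics
cat > h.py <<'E'
import numpy as np,cv2
from scipy.spatial.transform import Rotation as R
from plant import manip,vision,order
def q(o): o=np.asarray(o,float); return R.from_quat([o[1],o[2],o[3],o[0]]).as_matrix() if o.size==4 else o.reshape(3,3)
def cloud(n):
    p,d=vision.grab_frame(n); c=vision.camera_info(n); K=np.array(c["K"])
    v,u=np.mgrid[:420,:560]; P=np.stack([(u-K[0,2])/K[0,0]*d,(v-K[1,2])/K[1,1]*d,d],-1)
    W=P@q(c["orientation"]).T+np.array(c["eye"]); W[d==0]=np.nan
    return p,W
E
python3 - <<'E'
from h import *
print(manip.state())
for n in("scene","top"):
    p,W=cloud(n); cv2.imwrite(f"pics/{n}0.png",p); np.save(n+"0.npy",W); print(vision.camera_info(n))
E
```

```text
{'time': 0.0, 'joint_pos': array([ 9.85997394e-01,  5.33530166e-02,  1.61429022e+00, -3.89531116e-05,
        1.47599111e+00, -1.18967309e-01]), 'joint_vel': array([-1.53672877e-04,  4.23592553e-04,  8.52765426e-04, -4.74777662e-04,
       -6.95827186e-05, -3.17244734e-05]), 'joint_efforts': array([-2.02493924e-03, -3.93673217e+01, -3.70185471e+01, -2.76090259e-04,
        7.16859824e-03, -3.36882010e-05]), 'tool_pos': array([0.28037504, 0.55788884, 0.23006766]), 'tool_rot': array([-3.33650989e-04,  2.30813645e-01,  9.72997440e-01, -9.64973887e-04]), 'contact_force': array([-0.33462979,  1.09200378, -0.41778507]), 'ft_torque': array([-0.00213841,  0.00882467, -0.01320409]), 'grasp_force': 0.0, 'gripper_width': 1.0006990164776683}
{'K': array([[478.94678314,   0.        , 273.10413282],
       [  0.        , 478.94678314, 215.9732001 ],
       [  0.        ,   0.        ,   1.        ]]), 'eye': array([ 0.09754323, -0.44767531,  0.92276852]), 'orientation': array([-0.3122225 ,  0.85522727, -0.39196866,  0.1321514 ])}
{'K': array([[452.36156108,   0.        , 285.27066792],
       [  0.        , 452.36156108, 207.66517885],
       [  0.        ,   0.        ,   1.        ]]), 'eye': array([0.37468072, 0.02538523, 1.19077753]), 'orientation': array([-0.07868058,  0.70929715, -0.69663733,  0.07350742])}
```

View pics/scene0.png

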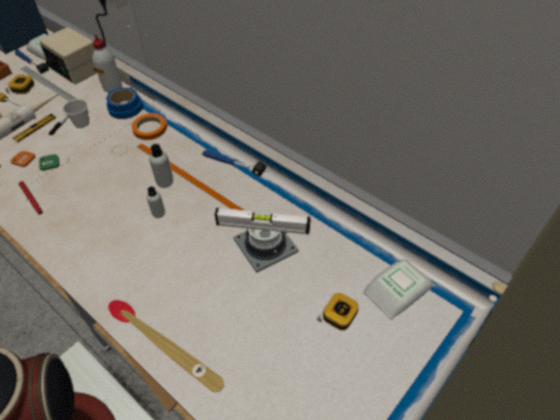

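View pics/top0.png

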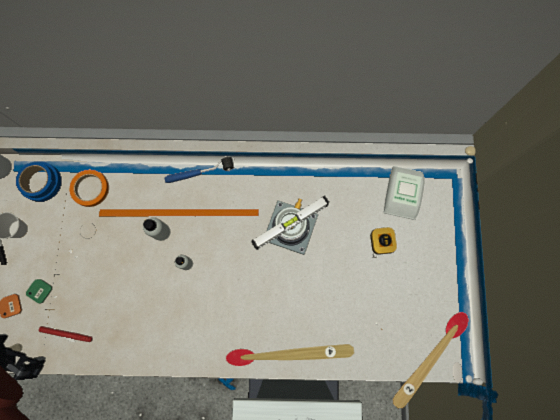

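The scene view shows the level across the station at (265,220), the large flask at (161,165) and the small one at (155,202). In the top view the level runs from (253,245) to (327,201), the ring centre is near (291,224), the large flask is at (152,228), the tape measure at (383,240) and the wipes at (404,193).

Run:
```python
from h import *
for n in("top","scene"):
    W=np.load(n+"0.npy"); V=W.reshape(-1,3); V=V[~np.isnan(V[:,0])]
    c=vision.camera_info(n)
    print(n,"tcp px",(lambda p:(p[:2]/p[2]*c["K"][0,0]+np.array(c["K"])[:2,2]))(q(c["orientation"]).T@(np.array([.28,.558,.23])-c["eye"])))
    for nm,uv in dict(top=dict(lev=(291,224),fl=(152,224),small=(182,262),tape=(383,240),base=(275,210),bench=(230,300)),scene=dict(lev=(262,217),fl=(156,150),small=(152,190),base=(262,260),bench=(200,260)))[n].items(): print(nm,W[uv[1],uv[0]].round(4))
    def fit(m,nm):
        P=V[m]; print(nm,len(P),P.mean(0).round(4),P.min(0).round(4),P.max(0).round(4)); return P
    cen=W[224,291] if n=="top" else W[217,262]
    m=(V[:,2]>.108)&(V[:,2]<.125)&(np.hypot(*(V[:,:2]-cen[:2]).T)<.15)
    P=fit(m,"level top"); r=cv2.minAreaRect(P[:,:2].astype(np.float32)*1000); print(r, cv2.fitLine(P[:,:2].astype(np.float32),2,0,.01,.01).ravel())
    f=W[224,152] if n=="top" else W[150,156]
    near=np.hypot(*(V[:,:2]-f[:2]).T)<.07
    fit(near&(V[:,2]>.122),"flask top")
    P=fit(near&(V[:,2]>.02)&(V[:,2]<.088),"flask body")
    from scipy.optimize import least_squares
    s=least_squares(lambda x:np.hypot(P[:,0]-x[0],P[:,1]-x[1])-.024,P[:,:2].mean(0)+[.01,.01],loss='soft_l1',f_scale=.002); print("cyl",s.x,s.cost)
    fit((np.hypot(*(V[:,:2]-cen[:2]).T)<.09)&(V[:,2]>.006)&(V[:,2]<.014),"base plate")
    P=fit((np.hypot(*(V[:,:2]-cen[:2]).T)<.09)&(V[:,2]>.006)&(V[:,2]<.014),"base plate"); print(cv2.minAreaRect(P[:,:2].astype(np.float32)*1000))
    P=fit((np.hypot(*(V[:,:2]-cen[:2]).T)<.09)&(V[:,2]>.073)&(V[:,2]<.079),"rim");print(cv2.minEnclosingCircle(P[:,:2].astype(np.float32)*1000) if len(P) else 0)
```

```text
top tcp px [ 25.98170132 349.30535145]
lev [0.5722 0.0209 0.1034]
fl [0.5609 0.3514 0.1336]
small [0.4761 0.2838 0.0915]
tape [ 0.5469 -0.2166  0.0355]
base [0.6263 0.0638 0.0104]
bench [ 0.389   0.1749 -0.0017]
level top 683 [0.5763 0.0238 0.1151] [ 0.5127 -0.0688  0.1082] [0.6408 0.1165 0.1211]
((577.2337646484375, 22.717666625976562), (22.30066680908203, 213.12744140625), 33.1186408996582) [ 0.54591596 -0.83783996  0.5762843   0.02377466]
flask top 92 [0.5621 0.3613 0.1302] [0.5503 0.3493 0.1237] [0.5736 0.3743 0.1344]
flask body 154 [0.5535 0.3468 0.0553] [0.539  0.338  0.0214] [0.5824 0.3727 0.0879]
cyl [0.56306006 0.36312534] 3.0351083430899492e-05
base plate 531 [0.5755 0.0171 0.0098] [ 0.4863 -0.0485  0.006 ] [0.6542 0.0838 0.014 ]
base plate 531 [0.5755 0.0171 0.0098] [ 0.4863 -0.0485  0.006 ] [0.6542 0.0838 0.014 ]
((568.3053588867188, 26.307167053222656), (115.86222839355469, 149.01416015625), 71.44602966308594)
rim 153 [0.5824 0.0226 0.0756] [ 0.5228 -0.0466  0.0731] [0.6213 0.0892 0.0789]
((567.1220703125, 21.29749298095703), 81.06876373291016)
scene tcp px [-11.02014962
[... 325 characters left out ...]
 32.9848518371582) [ 0.5461898  -0.83766145  0.57712406  0.02150696]
flask top 79 [0.5612 0.361  0.129 ] [0.5502 0.3498 0.1224] [0.5741 0.3771 0.1348]
flask body 359 [0.5542 0.3483 0.0546] [0.5385 0.3383 0.0201] [0.5846 0.3732 0.0879]
cyl [0.56363434 0.36488299] 0.00030373326658459206
base plate 732 [0.5667 0.0087 0.0098] [ 0.5121 -0.0486  0.0061] [0.6371 0.095  0.0139]
base plate 732 [0.5667 0.0087 0.0098] [ 0.5121 -0.0486  0.0061] [0.6371 0.095  0.0139]
((582.7548828125, 22.070838928222656), (116.75872802734375, 117.75772094726562), 71.03671264648438)
rim 144 [0.5732 0.0168 0.0762] [ 0.5213 -0.0554  0.073 ] [0.6204 0.0941 0.0789]
((570.8243408203125, 19.351694107055664), 89.69206237792969)
```

```bash
cat >> h.py <<'E'
def go(xyz,yaw=None):
    s=manip.state(); M=q(s["tool_rot"]); d=M.T@(np.array(xyz)-s["tool_pos"])*1000
    cy=np.degrees(np.arctan2(M[1,1],M[0,1])); t=0
    if yaw is not None: t=-((yaw-cy+90)%180-90)
    tilt=np.degrees(R.from_matrix(M).inv().apply([0,0,-1]))
    print("shift",d.round(1),"turn z",round(t,1),"toolyaw",cy.round(2),"tilt",tilt.round(2),"t",s["time"],"w",s["gripper_width"],"j6",s["joint_pos"][5])
E
python3 -c "
from h import *
go([.5775,.0225,.2],33.1)"
```

```text
shift [-506.  -344.9   30.7] turn z 30.2 toolyaw 63.31 tilt [-1.00e-02  1.10e-01  5.73e+01] t 0.1 w 1.0005404866754142 j6 -0.11897808876520412
```

Request:
{"api": "play_rows", "payload": {
  "steps": [
    [[-506,-345,10,0,0,30.2],[-506,-345,10,0,0,30.2],[-506,-345,10,0,0,30.2],[-506,-345,10,0,0,30.2],[-506,-345,10,0,0,30.2],[-506,-345,10,0,0,30.2],[-506,-345,10,0,0,30.2],[-506,-345,10,0,0,30.2],[-506,-345,10,0,0,30.2],[-506,-345,10,0,0,30.2],[-506,-345,10,0,0,30.2],[-506,-345,10,0,0,30.2]]
  ],
  "claw": 1
}}

```text
time: 1.1
tool_pos: [0.5236, 0.1193, 0.2228]
tool_rot: [-0.0, 0.476, 0.879, -0.0]
contact_force: [0.2, 0.4, 0.5]
gripper_width: 0.997
grasp_force: 0.0
```

```bash
python3 -c "
from h import *
go([.5775,.0225,.16],33.1)"
```

```text
shift [-110.5   -7.6   62.7] turn z 0.0 toolyaw 33.1 tilt [-2.00e-02  1.00e-02  5.73e+01] t 1.1 w 0.9973522554307434 j6 -0.49253393792739975
```

Request:
{"api": "play_rows", "payload": {
  "steps": [
    [[-30,0,15,0,0,0],[-65,-5,35,0,0,0],[-95,-7,55,0,0,0],[-110,-7,62,0,0,0],[-110,-7,62,0,0,0],[-110,-7,62,0,0,0],[-110,-7,62,0,0,0]]
  ]
}}

```text
time: 1.68
tool_pos: [0.5776, 0.0263, 0.162]
tool_rot: [0.0, 0.476, 0.879, 0.0]
contact_force: [-1.0, 0.5, -0.3]
gripper_width: 0.998
grasp_force: 0.0
```

```bash
python3 -c "
from h import *
go([.5775,.0225,.088],33.1)
p,W=cloud('top'); cv2.imwrite('pics/a.png',cv2.resize(p[130:290,190:400],None,fx=3,fy=3))"
```

```text
shift [-3.1 -2.2 74. ] turn z 0.1 toolyaw 33.16 tilt [-0.00e+00 -5.00e-02  5.73e+01] t 1.6833 w 0.9978925771935359 j6 -0.6623559121254657
```

View pics/a.png

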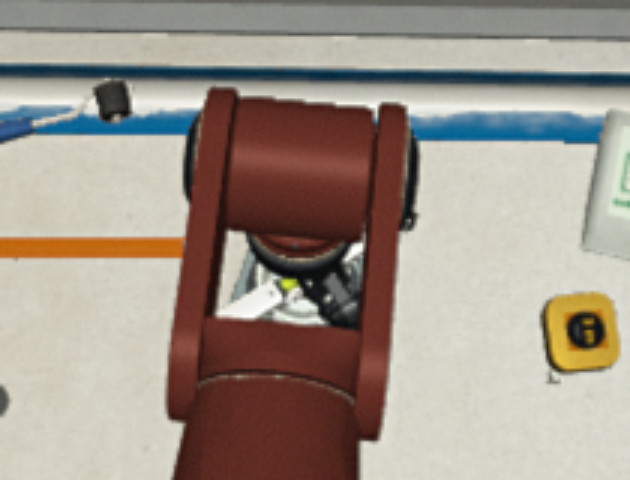

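The picture shows the gripper over the level, with the vial at crop (290,283). I'll descend and close next.

Request:
{"api": "play_rows", "payload": {
  "steps": [
    [[-3,-2,20,0,0,0],[-3,-2,40,0,0,0],[-3,-2,60,0,0,0],[-3,-2,70,0,0,0],[-3,-2,74,0,0,0],[-3,-2,74,0,0,0],[-3,-2,74,0,0,0],[-3,-2,74,0,0,0]]
  ]
}}

```text
time: 2.4
tool_pos: [0.5786, 0.0219, 0.089]
tool_rot: [0.001, 0.476, 0.879, 0.001]
contact_force: [-0.7, 0.5, 0.3]
gripper_width: 0.996
grasp_force: 0.0
```

Request:
{"api": "play_rows", "payload": {
  "steps": [
    [[0,0,0,0,0,0],[0,0,0,0,0,0],[0,0,0,0,0,0],[0,0,0,0,0,0],[0,0,0,0,0,0],[0,0,0,0,0,0],[0,0,0,0,0,0],[0,0,0,0,0,0],[0,0,0,0,0,0],[0,0,0,0,0,0]]
  ],
  "claw": -1
}}

```text
time: 3.23
tool_pos: [0.5776, 0.0217, 0.0873]
tool_rot: [0.0, 0.476, 0.879, 0.0]
contact_force: [-0.3, 0.4, 2.0]
gripper_width: 0.254
grasp_force: 60.8
```

Request:
{"api": "play_rows", "payload": {
  "steps": [
    [[0,0,-5,0,0,0],[0,0,-15,0,0,0],[0,0,-30,0,0,0],[0,0,-45,0,0,0],[0,0,-60,0,0,0],[0,0,-60,0,0,0],[0,0,-60,0,0,0]]
  ]
}}

```text
time: 3.82
tool_pos: [0.5781, 0.0216, 0.1484]
tool_rot: [0.001, 0.476, 0.879, 0.0]
contact_force: [1.1, 0.4, -0.5]
gripper_width: 0.249
grasp_force: 60.3
```

```bash
python3 -c "
from h import *
go([.40,-.05,.147],33.1);print(manip.state()['contact_force'])"
```

```text
shift [  37.3 -188.3    1. ] turn z 0.0 toolyaw 33.12 tilt [ 0.09 -0.11 57.3 ] t 3.8167 w 0.2492316303178815 j6 -0.6691843152110671
[ 1.1232646   0.43497062 -0.47552314]
```

Request:
{"api": "play_rows", "payload": {
  "steps": [
    [[3,-15,0,0,0,0],[8,-40,0,0,0,0],[13,-65,0,0,0,0],[18,-90,0,0,0,0],[23,-115,0,0,0,0],[28,-140,0,0,0,0],[32,-160,0,0,0,0],[36,-180,0,0,0,0],[37,-188,0,0,0,0],[37,-188,0,0,0,0],[37,-188,0,0,0,0],[37,-188,0,0,0,0]]
  ]
}}

```text
time: 4.82
tool_pos: [0.4003, -0.0498, 0.147]
tool_rot: [-0.0, 0.476, 0.879, 0.0]
contact_force: [0.0, -0.4, -1.4]
gripper_width: 0.251
grasp_force: 60.3
```

Run:
```python
from h import *
go([.40,-.05,.013],33.1)
for n in("top","scene"):
    p,W=cloud(n); np.save(n+"1.npy",W); cv2.imwrite(f"pics/{n}1.png",p)
    V=W.reshape(-1,3); V=V[~np.isnan(V[:,0])]; c=np.array([.577,.022])
    r=np.hypot(*(V[:,:2]-c).T)
    P=V[(r<.055)&(V[:,2]>.0725)&(V[:,2]<.08)]; print(n,len(P)); 
    if len(P): print("rim",P.mean(0),cv2.minEnclosingCircle(P[:,:2].astype(np.float32)*1000), cv2.fitEllipse(cv2.convexHull(P[:,:2].astype(np.float32)*1000)))
```

```text
shift [  0.   -0.4 134. ] turn z 0.0 toolyaw 33.12 tilt [-1.00e-02 -1.00e-02  5.73e+01] t 4.8167 w 0.25074839384687403 j6 -0.8871946065553158
top 212
rim [0.58257486 0.02148668 0.07541289] ((582.8601684570312, 22.01555824279785), 39.14777374267578) ((582.828857421875, 21.63960075378418), (76.7674331665039, 77.509765625), 61.72502899169922)
scene 227
rim [0.58520026 0.02541321 0.07536106] ((583.9069213867188, 22.181028366088867), 40.47693634033203) ((583.1264038085938, 22.802183151245117), (76.49342346191406, 79.37882232666016), 125.10116577148438)
```

View pics/scene1.png

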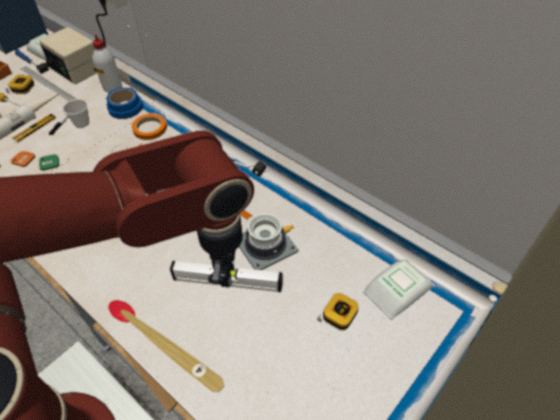

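The level is held level at (225,275) and the ring is clear at (265,232), with its centre at about (0.583, 0.022). Now I'll lower the level.

Request:
{"api": "play_rows", "payload": {
  "steps": [
    [[0,0,15,0,0,0],[0,0,40,0,0,0],[0,0,65,0,0,0],[0,0,90,0,0,0],[0,0,108,0,0,0],[0,0,118,0,0,0],[0,0,124,0,0,0],[0,0,128,0,0,0],[0,0,131,0,0,0],[0,0,132,0,0,0],[0,0,132,0,0,0],[0,0,132,0,0,0]]
  ]
}}

```text
time: 5.92
tool_pos: [0.4005, -0.0503, 0.016]
tool_rot: [0.001, 0.476, 0.879, 0.0]
contact_force: [-0.2, 0.1, -1.4]
gripper_width: 0.25
grasp_force: 60.3
```

Request:
{"api": "play_rows", "payload": {
  "steps": [
    [[0,0,1,0,0,0],[0,0,2,0,0,0],[0,0,3,0,0,0],[0,0,3,0,0,0],[0,0,3,0,0,0]]
  ]
}}

```text
time: 6.33
tool_pos: [0.3997, -0.05, 0.0121]
tool_rot: [-0.0, 0.476, 0.879, -0.0]
contact_force: [0.5, -0.9, -1.4]
gripper_width: 0.246
grasp_force: 60.3
```

Request:
{"api": "play_rows", "payload": {
  "steps": [
    [[0,0,0.5,0,0,0],[0,0,1,0,0,0],[0,0,1,0,0,0],[0,0,1,0,0,0]]
  ]
}}

```text
time: 6.67
tool_pos: [0.3999, -0.05, 0.0115]
tool_rot: [-0.0, 0.476, 0.879, -0.0]
contact_force: [-1.6, 0.6, 3.3]
gripper_width: 0.252
grasp_force: 60.8
```

Request:
{"api": "play_rows", "payload": {
  "steps": [
    [[0,0,0,0,0,0],[0,0,0,0,0,0],[0,0,0,0,0,0],[0,0,0,0,0,0],[0,0,0,0,0,0],[0,0,0,0,0,0],[0,0,0,0,0,0]]
  ],
  "claw": 1
}}

```text
time: 7.25
tool_pos: [0.3998, -0.05, 0.0111]
tool_rot: [0.0, 0.476, 0.879, -0.0]
contact_force: [0.1, 0.8, 0.2]
gripper_width: 0.999
grasp_force: 0.0
```

Request:
{"api": "play_rows", "payload": {
  "steps": [
    [[0,0,-10,0,0,0],[0,0,-30,0,0,0],[0,0,-60,0,0,0],[0,0,-100,0,0,0],[0,0,-140,0,0,0],[0,0,-180,0,0,0],[0,0,-210,0,0,0],[0,0,-210,0,0,0],[0,0,-210,0,0,0]]
  ]
}}

```text
time: 8.0
tool_pos: [0.401, -0.0504, 0.2245]
tool_rot: [0.003, 0.476, 0.879, 0.001]
contact_force: [-0.6, -0.2, -0.8]
gripper_width: 1.002
grasp_force: 0.0
```

```bash
python3 -c "
from h import *
go([.563,.363,.22],-45)"
```

```text
shift [257.8 361.5   4.7] turn z 78.1 toolyaw 33.12 tilt [ 0.27 -0.22 57.29] t 8.0 w 1.0020764683154082 j6 -0.8876145806595653
```

Request:
{"api": "play_rows", "payload": {
  "steps": [
    [[258,361,5,0,0,0],[258,361,5,0,0,0],[258,361,5,0,0,0],[258,361,5,0,0,0],[258,361,5,0,0,0],[258,361,5,0,0,0],[258,361,5,0,0,0],[258,361,5,0,0,0],[258,361,5,0,0,0],[258,361,5,0,0,0],[258,361,5,0,0,0],[258,361,5,0,0,0]]
  ]
}}

```text
time: 9.0
tool_pos: [0.5606, 0.367, 0.2127]
tool_rot: [-0.002, 0.475, 0.88, -0.001]
contact_force: [-0.6, 0.1, -0.0]
gripper_width: 1.001
grasp_force: 0.0
```

Request:
{"api": "play_rows", "payload": {
  "steps": [
    [[0,0,0,0,0,0],[0,0,0,0,0,0],[0,0,0,0,0,0]]
  ]
}}

```text
time: 9.25
tool_pos: [0.5606, 0.362, 0.2152]
tool_rot: [-0.0, 0.477, 0.879, -0.001]
contact_force: [-0.3, 0.0, 0.1]
gripper_width: 1.0
grasp_force: 0.0
```

Run:
```python
from h import *
go([.5625,.3625,.063],33.1)
p,W=cloud("top"); cv2.imwrite("pics/top2.png",p)
V=W.reshape(-1,3); V=V[~np.isnan(V[:,0])]
P=V[(np.hypot(*(V[:,:2]-[.4,-.05]).T)<.14)&(V[:,2]>.03)&(V[:,2]<.05)]; print(len(P),P[:,2].mean(),cv2.minAreaRect(P[:,:2].astype(np.float32)*1000))
```

```text
shift [ -0.7   2.2 152.2] turn z -0.0 toolyaw 33.06 tilt [ 0.    0.11 57.3 ] t 9.25 w 1.0003703929415066 j6 -0.11482694474104921
645 0.03949683730950149 ((398.45953369140625, -49.48712158203125), (21.49774932861328, 212.1667022705078), 32.98954772949219)
```

View pics/top2.png

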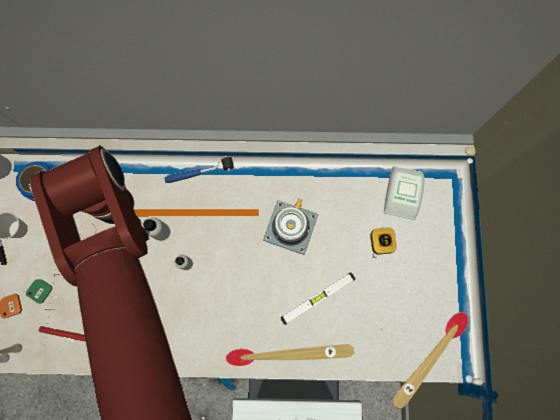

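The level stands on the open worktop at (318,298), upright, and the ring is clear at (291,224). The gripper is above the large flask, so I'll descend.

Request:
{"api": "play_rows", "payload": {
  "steps": [
    [[-1,2,20,0,0,0],[-1,2,50,0,0,0],[-1,2,80,0,0,0],[-1,2,105,0,0,0],[-1,2,125,0,0,0],[-1,2,140,0,0,0],[-1,2,148,0,0,0],[-1,2,152,0,0,0],[-1,2,152,0,0,0],[-1,2,152,0,0,0],[-1,2,152,0,0,0]]
  ]
}}

```text
time: 10.22
tool_pos: [0.5645, 0.3641, 0.0661]
tool_rot: [0.001, 0.476, 0.879, 0.001]
contact_force: [0.3, -0.7, -0.5]
gripper_width: 1.004
grasp_force: 0.0
```

Request:
{"api": "play_rows", "payload": {
  "steps": [
    [[0,0,0,0,0,0],[0,0,0,0,0,0],[0,0,0,0,0,0],[0,0,0,0,0,0],[0,0,0,0,0,0],[0,0,0,0,0,0],[0,0,0,0,0,0],[0,0,0,0,0,0]]
  ],
  "claw": -1
}}

```text
time: 10.88
tool_pos: [0.564, 0.3639, 0.0651]
tool_rot: [0.0, 0.476, 0.879, 0.001]
contact_force: [0.5, 0.4, 5.6]
gripper_width: 0.541
grasp_force: 62.4
```

Run:
```python
from h import *
go([.5625,.3625,.063],33.1); print(manip.state()["contact_force"],manip.state()["ft_torque"])
p,W=cloud("scene"); cv2.imwrite("pics/s3.png",cv2.resize(p[90:260,80:300],None,fx=3,fy=3))
```

```text
shift [-0.3 -2.1  2.1] turn z 0.0 toolyaw 33.11 tilt [ 1.00e-02 -1.00e-01  5.73e+01] t 10.8833 w 0.5411571132426195 j6 -0.11578004345595755
[0.5142703  0.36927131 5.61388739] [ 0.05805502  0.06875934 -0.02442237]
```

View pics/s3.png

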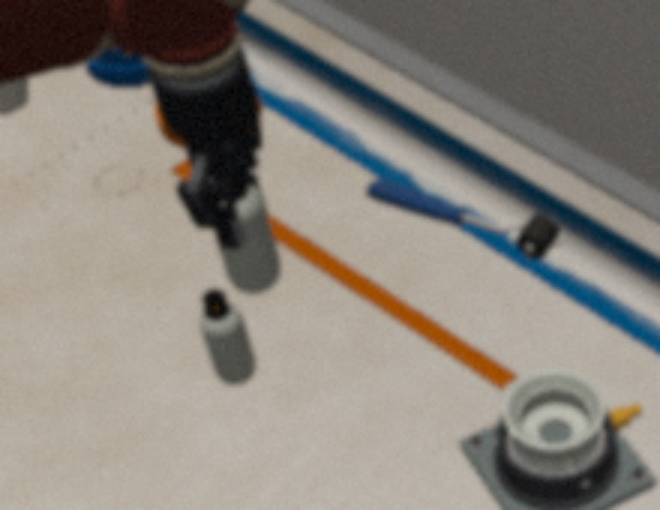

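The larger flask is gripped round its body, standing upright at crop (245,235). Next I lift it.

Request:
{"api": "play_rows", "payload": {
  "steps": [
    [[0,0,-5,0,0,0],[0,0,-20,0,0,0],[0,0,-40,0,0,0],[0,0,-65,0,0,0],[0,0,-90,0,0,0],[0,0,-110,0,0,0],[0,0,-125,0,0,0],[0,0,-130,0,0,0],[0,0,-130,0,0,0],[0,0,-130,0,0,0],[0,0,-130,0,0,0]]
  ]
}}

```text
time: 11.85
tool_pos: [0.5624, 0.363, 0.1917]
tool_rot: [-0.001, 0.476, 0.879, -0.002]
contact_force: [0.2, -0.1, -3.2]
gripper_width: 0.538
grasp_force: 61.8
```

Run:
```python
from h import *
go([.583,.022,.195],33.1); print(manip.state()["contact_force"],manip.state()["ft_torque"])
```

```text
shift [-296.9 -169.    -2.8] turn z 0.0 toolyaw 33.11 tilt [-2.00e-02  2.20e-01  5.73e+01] t 11.85 w 0.5379498811087559 j6 -0.1157937293499348
[ 0.18499214 -0.07762307 -3.17211117] [ 0.02496004 -0.00291328  0.00913317]
```

Moving gently above the station.

Request:
{"api": "play_rows", "payload": {
  "steps": [
    [[-13,-7,-2,0,0,0],[-35,-20,-2,0,0,0],[-61,-35,-2,0,0,0],[-87,-50,-2,0,0,0],[-113,-65,-2,0,0,0],[-139,-80,-2,0,0,0],[-165,-95,-2,0,0,0],[-191,-110,-2,0,0,0],[-217,-124,-2,0,0,0],[-240,-137,-2,0,0,0],[-258,-147,-2,0,0,0],[-270,-154,-2,0,0,0]]
  ]
}}

```text
time: 12.85
tool_pos: [0.5811, 0.0505, 0.1949]
tool_rot: [-0.001, 0.477, 0.879, -0.001]
contact_force: [-0.2, 0.7, -1.6]
gripper_width: 0.541
grasp_force: 62.0
```

Request:
{"api": "play_rows", "payload": {
  "steps": [
    [[-10,-6,0,0,0,0],[-20,-11,0,0,0,0],[-26,-15,0,0,0,0],[-26,-15,0,0,0,0],[-26,-15,0,0,0,0],[-26,-15,0,0,0,0],[-26,-15,0,0,0,0]]
  ]
}}

```text
time: 13.43
tool_pos: [0.5836, 0.0241, 0.1961]
tool_rot: [-0.0, 0.476, 0.88, 0.0]
contact_force: [-0.6, -0.7, -1.9]
gripper_width: 0.542
grasp_force: 62.0
```

Run:
```python
from h import *
from scipy.optimize import least_squares
go([.583,.022,.16],33.1)
s=manip.state(); print(s["tool_pos"])
for n in ("scene","top"):
    p,W=cloud(n); 
    V=W.reshape(-1,3); V=V[~np.isnan(V[:,0])]
    P=V[(np.hypot(*(V[:,:2]-[.583,.022]).T)<.045)&(V[:,2]>.145)&(V[:,2]<.185)]
    print(n,len(P))
    if len(P)>30:
        f=least_squares(lambda x:np.hypot(P[:,0]-x[0]-x[2]*(P[:,2]-.165),P[:,1]-x[1]-x[3]*(P[:,2]-.165))-.024,[.583,.022,0,0],loss='soft_l1',f_scale=.002); print(f.x,f.cost)
        g=least_squares(lambda x:np.hypot(P[:,0]-x[0],P[:,1]-x[1])-.024,[.583,.022],loss='soft_l1',f_scale=.002); print(g.x)
    if n=="scene": cv2.imwrite("pics/s4.png",cv2.resize(p[120:290,170:390],None,fx=3,fy=3))
```

```text
shift [-1.5 -1.6 36.1] turn z 0.1 toolyaw 33.17 tilt [-1.00e-02 -1.00e-02  5.73e+01] t 13.4333 w 0.5415656914779278 j6 -0.6652999807537502
[0.58355169 0.02409195 0.1961406 ]
scene 279
[0.58347205 0.02524925 0.00726941 0.00424272] 0.00012330590733295333
[0.58347173 0.02524706]
top 39
[0.58300797 0.02304106 0.002823   0.0043246 ] 1.6680285503835418e-06
[0.58300593 0.0230441 ]
```

View pics/s4.png

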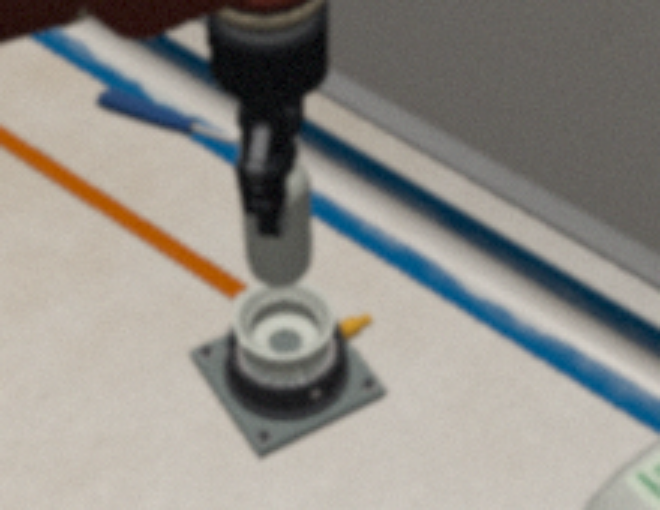

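The flask is upright above the ring, with the ring mouth at crop (285,325). Camera and TCP agree within about 1 mm, so I'll go down into the ring slowly.

Request:
{"api": "play_rows", "payload": {
  "steps": [
    [[-1.5,-1.6,8,0,0,0],[-1.5,-1.6,20,0,0,0],[-1.5,-1.6,32,0,0,0],[-1.5,-1.6,42,0,0,0],[-1.5,-1.6,50,0,0,0],[-1.5,-1.6,56,0,0,0],[-1.5,-1.6,60,0,0,0],[-1.5,-1.6,63,0,0,0],[-1.5,-1.6,66,0,0,0],[-1.5,-1.6,68,0,0,0],[-1.5,-1.6,68,0,0,0],[-1.5,-1.6,68,0,0,0]]
  ]
}}

```text
time: 14.53
tool_pos: [0.5832, 0.0212, 0.1284]
tool_rot: [0.0, 0.476, 0.879, 0.0]
contact_force: [0.5, -1.3, -1.8]
gripper_width: 0.541
grasp_force: 62.0
```

Run:
```python
from h import *
go([.583,.022,.111],33.1); s=manip.state();print(s["tool_pos"],s["contact_force"],s["ft_torque"])
```

```text
shift [ 0.8  0.2 17.4] turn z 0.0 toolyaw 33.11 tilt [ 2.00e-02 -2.00e-02  5.73e+01] t 14.5333 w 0.5411145098929676 j6 -0.669174758658145
[0.58324455 0.02115573 0.1284378 ] [ 0.536016   -1.27121032 -1.80076596] [-0.01637006 -0.00804056 -0.0174817 ]
```

Foot is in the bore without contact. On to the seat.

Request:
{"api": "play_rows", "payload": {
  "steps": [
    [[0.5,0,3,0,0,0],[0.5,0,6,0,0,0],[0.5,0,9,0,0,0],[0.5,0,12,0,0,0],[0.5,0,15,0,0,0],[0.5,0,17,0,0,0],[0.5,0,19,0,0,0],[0.5,0,19,0,0,0],[0.5,0,19,0,0,0]]
  ]
}}

```text
time: 15.28
tool_pos: [0.5827, 0.0215, 0.1096]
tool_rot: [-0.0, 0.476, 0.879, -0.0]
contact_force: [-1.8, 0.1, 2.3]
gripper_width: 0.543
grasp_force: 62.3
```

Request:
{"api": "play_rows", "payload": {
  "steps": [
    [[0,0,2,0,0,0],[0,0,4,0,0,0],[0,0,6,0,0,0],[0,0,8,0,0,0],[0,0,8,0,0,0],[0,0,8,0,0,0]]
  ]
}}

```text
time: 15.78
tool_pos: [0.5831, 0.0215, 0.1017]
tool_rot: [0.0, 0.476, 0.879, 0.0]
contact_force: [-2.8, -0.2, 6.0]
gripper_width: 0.538
grasp_force: 62.8
```

Request:
{"api": "play_rows", "payload": {
  "steps": [
    [[0,0,1.5,0,0,0],[0,0,3,0,0,0],[0,0,4.5,0,0,0],[0,0,6,0,0,0],[0,0,6,0,0,0],[0,0,6,0,0,0]]
  ]
}}

```text
time: 16.28
tool_pos: [0.5832, 0.0214, 0.0964]
tool_rot: [0.0, 0.476, 0.879, 0.0]
contact_force: [-4.2, -1.0, 8.7]
gripper_width: 0.538
grasp_force: 63.1
```

Request:
{"api": "play_rows", "payload": {
  "steps": [
    [[0,0,0.5,0,0,0],[0,0,1,0,0,0],[0,0,1,0,0,0],[0,0,1,0,0,0]]
  ]
}}

```text
time: 16.62
tool_pos: [0.5832, 0.0214, 0.0955]
tool_rot: [0.0, 0.476, 0.879, 0.0]
contact_force: [-4.1, -0.8, 8.3]
gripper_width: 0.542
grasp_force: 63.1
```

Request:
{"api": "play_rows", "payload": {
  "steps": [
    [[0.3,-0.5,0.5,0,0,0],[0.3,-0.5,1,0,0,0],[0.3,-0.5,1.5,0,0,0],[0.3,-0.5,1.5,0,0,0],[0.3,-0.5,1.5,0,0,0]]
  ]
}}

```text
time: 17.03
tool_pos: [0.5833, 0.0214, 0.0951]
tool_rot: [0.001, 0.476, 0.879, 0.0]
contact_force: [-5.6, 0.0, 12.1]
gripper_width: 0.54
grasp_force: 63.5
```

Request:
{"api": "play_rows", "payload": {
  "steps": [
    [[0,0,0.5,0,0,0],[0,0,1,0,0,0],[0,0,1,0,0,0],[0,0,1,0,0,0]]
  ]
}}

```text
time: 17.37
tool_pos: [0.5834, 0.0213, 0.095]
tool_rot: [0.001, 0.476, 0.879, 0.0]
contact_force: [-7.2, -0.2, 16.7]
gripper_width: 0.543
grasp_force: 64.0
```

The force now rises with no further travel (0.0951 → 0.0950), so the ring is at its stop. I'll verify by camera.

Run:
```python
from h import *
from scipy.optimize import least_squares
go([.583,.022,.095],33.1)
for n in("scene","top"):
    p,W=cloud(n); V=W.reshape(-1,3); V=V[~np.isnan(V[:,0])]
    r=np.hypot(*(V[:,:2]-[.583,.022]).T)
    P=V[(r>.034)&(r<.040)&(V[:,2]>.05)&(V[:,2]<.08)]; print(n,"rim z",len(P),np.median(P[:,2]) if len(P) else 0)
    P=V[(r<.03)&(V[:,2]>.066)&(V[:,2]<.085)]; print(len(P),P.mean(0) if len(P) else 0)
    if n=="scene": cv2.imwrite("pics/s5.png",cv2.resize(p[120:320,170:436],None,fx=3,fy=3))
s=manip.state();print(s["tool_pos"],s["contact_force"],s["time"])
```

```text
shift [0.8 0.  0. ] turn z 0.0 toolyaw 33.12 tilt [ 0.09 -0.07 57.3 ] t 17.3667 w 0.5428565612728374 j6 -0.6686006874656024
scene rim z 123 0.05917923017750293
104 [0.5697481  0.00901634 0.07542718]
top rim z 39 0.0595954358728894
13 [0.56273541 0.02938338 0.07642858]
[0.58335755 0.02133132 0.09499664] [-6.73532356 -0.49082334 16.4530056 ] 17.4667
```

View pics/s5.png

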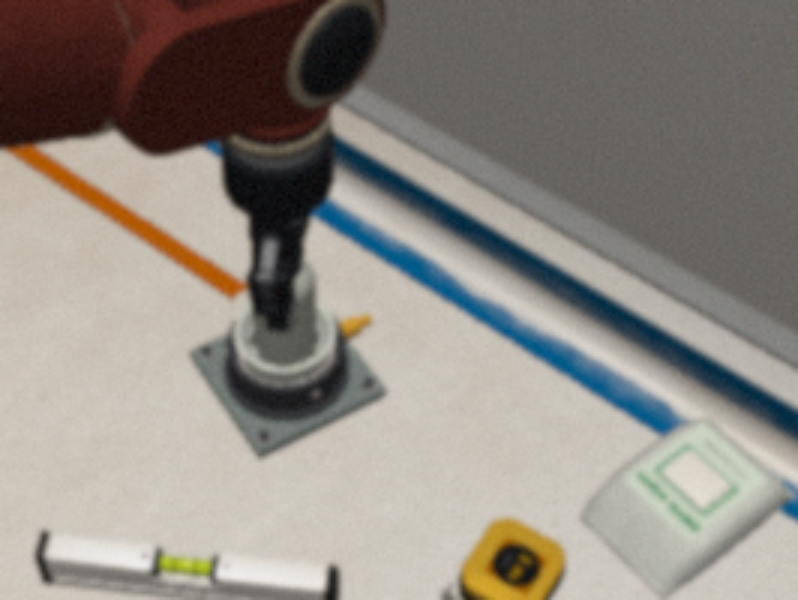

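The flask is upright in the ring at crop (285,330), with the rim at about 59–60 mm, which is its stop. The level, tape measure and wipes are undisturbed. I'm holding about 6 N beyond the spring force and will hand in.

```bash
python3 -c "
from h import *
print(order.job_done())"
```

```text
the job is handed in; nothing more can be done
None
```

I set the spirit level down upright on the open worktop, clear of the station; the larger flask is in the ring, held pressed down at its stop, and the job was handed in at about 17.5 s.

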